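# Trip the counting bucket and reset it

### The arm

A 6-joint arm with a two-finger parallel gripper is mounted at the origin on the work surface. World frame = base frame: x ahead of the robot, y to its left, z up, the work surface at z = 0. Lengths are in m, angles in degrees, forces in N, time in s.
With the tool pointing down it reaches from about 0.275 to 0.725 m from the base axis. Payload 5.6 kg.
Tool frame: the origin (TCP) lies midway between the tips of the shut fingers; the grasp point (between the pads) lies 19 mm behind it; z points along the fingers, y is the line along which they close (so a half turn about z gives the same grasp; the last joint's range is limited). The gripper opens to 85 mm and grips with 20 to 120 N. Pads are 22 mm wide; open, the fingers measure 114 mm over their backs; the gripper's body (76 mm by 85 mm) begins 54 mm behind the grasp point. The pads swing forward as they close: fully open they stand 13 mm farther back than shut.
Start: joints at [-60.814, 14.616, 6.199, 0, -81.583, -16.306], TCP at [0.123, -0.536, 0.231] pointing down, gripper open.
Joint ranges: [-168.99, 168.99], [-69.2, 112.95], [-62.41, 85.93], [-164.36, 98.24], [-168.68, -3.75], [-174.98, 174.98]. Speed limits (degrees/s): [147.25, 147.25, 180, 180, 180, 180].

### API

Orientations are given as a 3x3 rotation matrix whose columns are the frame's x, y, z axes.
In Python, from plant import arm, optics, find_in, landmark_of gives the robot as it stands. The module is installed in compiled form; this text tells all that it offers.
- The arm moves only by the tool jog_arm, never from a script. Its argument "targets" is a list that holds one entry, the list of rows, each a list of 5 numbers: the gripper's target within -1 to 1 (fully open at 1, half-way at 0, shut at -1), then the shift along the tool's x, y, z each as a share of 0.8 m, from -1 to 1, then the turn about the tool's z as a share of 45 degrees, from -1 to 1. A call has 1 to 5 rows; each row is the pose to reach, as a shift and turn from the pose commanded when the call began, along the tool's axes at that moment; what a row does not reach only later rows make up. A row lasts 1/8 s, in which the tool goes at most 62.5 mm and 10.7 degrees, less where a joint would pass 70% of its speed; a pose out of reach is approached as far as the arm can. A call with a number of a shift or a turn outside -1 to 1 is refused whole. A call with a gripper value outside its range is refused whole. The fingers move at their own pace and stop on an object; "force" is the grip in N (left out, the last holds). Time passes only in rows, so rows that repeat a pose let the fingers close. It gives the time, the measured TCP pose, the force, the opening and the grip force at its end, in the units of the state.
- arm.sense(): the state, without advancing time (a new reading comes with each control period).
- optics.grab_frame(name): name is "side" or "top"; returns the picture (480x640x3 uint8, red, green, blue); there is no depth.
- optics.get_calibration(name): a dict with "camera_matrix" (3x3 intrinsics, pixels), "R" (3x3) and "t" (3): a world point X has camera coordinates R X + t. Camera axes: x right, y down, z forward; pixel columns grow to the right and rows downward; lengths in m; the calibration is good to about 2 mm. A picture is of the moment at which its call begins. get_calibration takes no time and is no camera call.
- arm.close_job(): hands the job in; it is judged then, once.
Trained networks look in the newest picture that a camera, given by its name, has taken for a name from the list of things; names that differ only in an ending like _2 or _b are one class to them, and where a whole thing is asked for, a point or a joint stands for the part that bears it (a point fixed in the world has none). Each returns a list of dicts, best first, with "conf" (0 to 1); they miss things now and then, are a little off and sometimes report something else, mostly with a low value. They report only what shows in the picture. A call takes as long as a camera call.
- find_in(target, camera): "bbox" ([left, top, width, height] in pixels, round what is visible of it).
- landmark_of(target, camera): "position" ([row, column] in pixels: a listed point, or the origin of a listed thing).
The state is a dict: "time": time; "qpos": joint angles; "qvel": joint speeds; "joint_torque": joint torques, N m; "eef_pos": TCP position; "tool_rot": TCP orientation; "ft_force": force on the tool from outside, world axes, zero at the start; "wrist_torque": the same for the moment, N m; "width": opening from 0.0 (shut) to 1.0 (fully open); "finger_force": force on a finger pad.
Only numpy, scipy, OpenCV 4.12 (cv2) and the standard library are available. Lean on these libraries where they do the work, as an engineer would, in place of code of your own. Each camera call takes 0.05 s, during which the arm holds its last target. There are 200 camera calls.

### The job

The counterweighted tip bucket on the bench counts out brass box feet in pairs and already holds one square foot. Pick up the other square brass foot from among the loose brass fittings and set it in the bucket, in the empty half beside the first one towards the open pouring edge, so that the weight of the pair trips the bucket and dumps both feet into the wooden tray below. Then push the tipped bucket back until it rests fully home, level and empty, with both feet left in the tray.

Things in the scene. Friction and masses are not known exactly. Their poses are not given: they have to be found in the camera images.
- foot_center (a point): Loose square brass foot to pick: block 32 x 32 mm, 24 mm tall, with a round spigot (12 mm across, 10 mm tall) on top; 0.21 kg, upright on the bench. Point on its axis, 16 mm above its underside; x, y square to its sides, z along the spigot. Not wanted: round bun foot, flat square plate, slim round pillar, all brass, centres 90 mm or more away.
- loaded_center (a point): The identical brass foot already standing in the bucket, in the half on the hinge's -y side (y as in the spot's frame). Point on its axis, 16 mm above its underside.
- bucket (a joint): Tilt of the bucket about its level hinge, rad: 0 = home (floor level, on its stop), 1.13 = tipped, on the other stop. It stays home with one foot, trips when a second is set 25 mm or more forward of the hinge line, and stays tipped once empty. Pushed back to below 0.5 rad it falls home by itself; 1 to 2 N on its back rim is enough.
- spot (a point): Where to set the second foot: point on the floor's upper face of the steel bucket (inside 123 x 150 mm, side and back walls 34 mm high, front open), moving with it; floor face 122 mm above the bench at home. x points to the pouring edge (27 mm ahead), y along the hinge, z up at home. Hinge line 38 mm behind, 12 mm below. Inner walls 38 mm to +y, 112 mm to -y, 96 mm behind. First foot about 74 mm to -y.
- rim (a point): Middle of the top edge of the bucket's back wall, moving with the bucket. Home: 60 mm behind the hinge line, 46 mm above it. Tipped: about 16 mm forward, 74 mm above it (184 mm above the bench). To reset, push it level, backwards (tray's -x), closed fingertips about 20 mm below it, until 50 to 60 mm behind the hinge line. A counterweight bar sticks out 31 mm behind the wall.
- tray (a point): Middle of the floor (upper face, 12 mm above the bench) of the fixed wooden catch tray, in front of and below the bucket; inside 179 mm (x) by 190 mm (y), walls 34 mm high. x is level and points the way the bucket pours, y along the hinge, z up. The hinge line is 120 mm behind this point and 98 mm above it; two uprights, 126 mm high, stand 85 to 97 mm either side.

How it is judged:
By the outcome, as a careful person would: the job done as asked, in the order asked, and still so for the second after the job is handed in, with the robot touching nothing.
It also fails if it takes over 38 s, if anything falls off the work surface, if the arm or the gripper's body presses on something with over 40 N, if the wrist force passes 120 N, or if a joint passes its speed limit or range.

## Working session

There is one attempt and no reset: what is moved stays moved. The work goes in short steps, Python scripts to look and compute and a tool call to move; the robot and the scene stay as the last step left them, time stands still between calls to the robot, and variables do not carry over. Pictures are saved under pics/ and viewed, at most 10 in all, crops included, and the job is handed in when it is done.

Besides the shell and the picture viewer there is one more tool, called after "Emit:" as a command line: name --argument value ..., lists and objects as JSON in quotes. jog_arm: Moves the arm, as the interface text tells. Its arguments: {"type":"object","properties":{"targets":{"type":"array"},"force":{"type":"number"}},"required":["targets"]}

```bash
mkdir -p pics
cat > h.py <<'E'
import numpy as np, cv2
from plant import arm, optics, find_in, landmark_of
def tri(pts):
    A=[];b=[]
    for cam,(r,c) in pts:
        k=optics.get_calibration(cam);P=np.array(k["camera_matrix"])@np.c_[k["R"],k["t"]]
        for M in (c*P[2]-P[0], r*P[2]-P[1]): A.append(M[:3]);b.append(-M[3])
    return np.linalg.lstsq(np.array(A),np.array(b),rcond=None)[0]
def onz(cam,rc,z):
    k=optics.get_calibration(cam);R=np.array(k["R"]);t=np.array(k["t"]).ravel()
    d=R.T@np.linalg.solve(np.array(k["camera_matrix"]),[rc[1],rc[0],1]);o=-R.T@t
    return o+d*(z-o[2])/d[2]
def proj(cam,X):
    k=optics.get_calibration(cam);p=np.array(k["camera_matrix"])@(np.array(k["R"])@X+np.array(k["t"]).ravel());return p[1]/p[2],p[0]/p[2]
E
python3 - <<'E'
from h import *
for c in("top","side"): cv2.imwrite(f"pics/{c}0.png",optics.grab_frame(c)[:,:,::-1])
for n,z in (("foot_center",.016),("loaded_center",.138),("spot",.122),("rim",.156),("tray",.012)):
    L={c:landmark_of(n,c) for c in("top","side")}
    for c in L:
        for d in L[c][:3]: print(n,c,round(d["conf"],2),np.round(d["position"],1),np.round(onz(c,d["position"],z),3))
    if L["top"] and L["side"]: print("  tri",np.round(tri([(c,L[c][0]["position"]) for c in L]),4))
s=arm.sense();print(s["time"],np.round(s["tool_rot"],3),s["width"])
E
```

```text
foot_center top 0.6 [267.7 417.4] [ 0.471 -0.22   0.016]
foot_center side 0.64 [227.7 360.1] [ 0.464 -0.211  0.016]
  tri [ 0.4684 -0.2216  0.0046]
loaded_center side 0.65 [295.5 263.7] [0.586 0.084 0.138]
spot top 0.84 [235.2 243.2] [0.513 0.1   0.122]
spot side 0.82 [315.7 304.6] [0.511 0.096 0.122]
  tri [0.511  0.0993 0.1276]
rim top 0.61 [216.9 298.9] [0.538 0.002 0.156]
rim side 0.58 [251.9 303.1] [ 0.541 -0.01   0.156]
  tri [0.5368 0.0009 0.1698]
tray top 0.6 [219.6 215.5] [0.563 0.18  0.012]
0.6 [[-0.975 -0.223  0.   ]
 [-0.223  0.975 -0.   ]
 [-0.    -0.    -1.   ]] 1.002091439181192
```

View pics/top0.png

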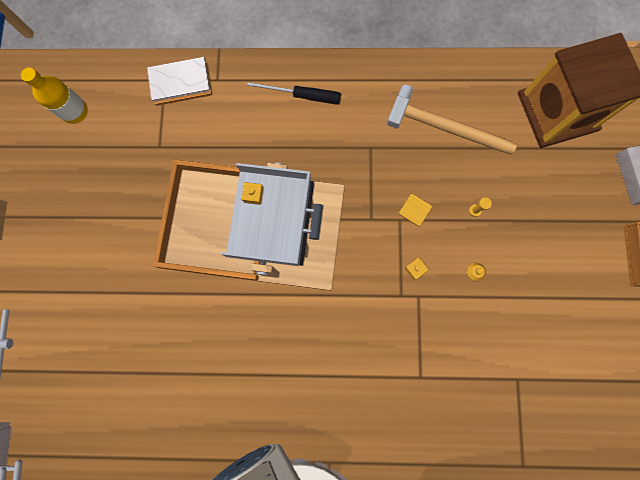

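View pics/side0.png

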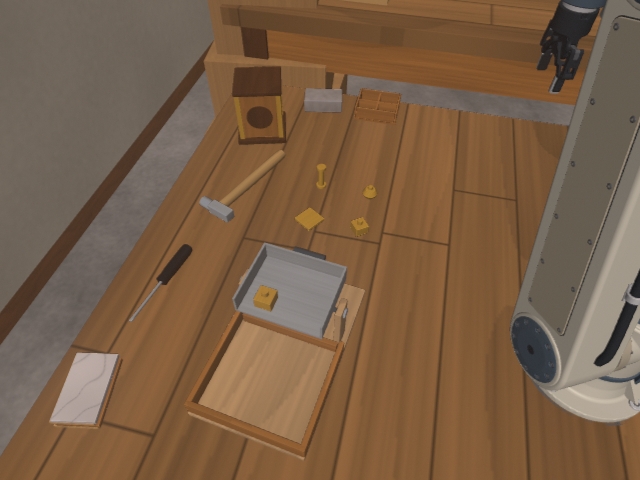

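The square foot is at top (268,417) / side (226,360). The bucket is around top (215,268), with its first foot at top (193,252), and it pours to the image left. I'll zoom in for the yaws.

Run:
```python
from h import *
im=cv2.imread("pics/top0.png")
a=cv2.resize(im[150:300,215:350],None,fx=4,fy=4,interpolation=cv2.INTER_CUBIC)
b=cv2.resize(im[245:290,395:440],(240,240),interpolation=cv2.INTER_CUBIC)
o=np.zeros((600,790,3),np.uint8);o[:600,:540]=a;o[:240,545:785]=b
s=cv2.imread("pics/side0.png");b=cv2.resize(s[205:250,340:385],(240,240),interpolation=cv2.INTER_CUBIC);o[300:540,545:785]=b
cv2.imwrite("pics/z0.png",o)
# foot yaw: top face fit by brass mask
for n,I,r,c in(("top",im,268,417),("loadedtop",im,193,252)):
    w=I[r-18:r+18,c-18:c+18];h=cv2.cvtColor(w,cv2.COLOR_BGR2HSV);m=((h[...,1]>175)&(h[...,0]>18)&(h[...,2]>110)).astype(np.uint8)
    C=max(cv2.findContours(m,0,2)[0],key=cv2.contourArea);print(n,cv2.minAreaRect(C))
```

```text
top ((17.231708526611328, 18.414634704589844), (16.86676597595215, 17.647634506225586), 51.34019088745117)
loadedtop ((17.52307891845703, 16.815385818481445), (17.86100196838379, 17.612932205200195), 7.125016689300537)
```

View pics/z0.png

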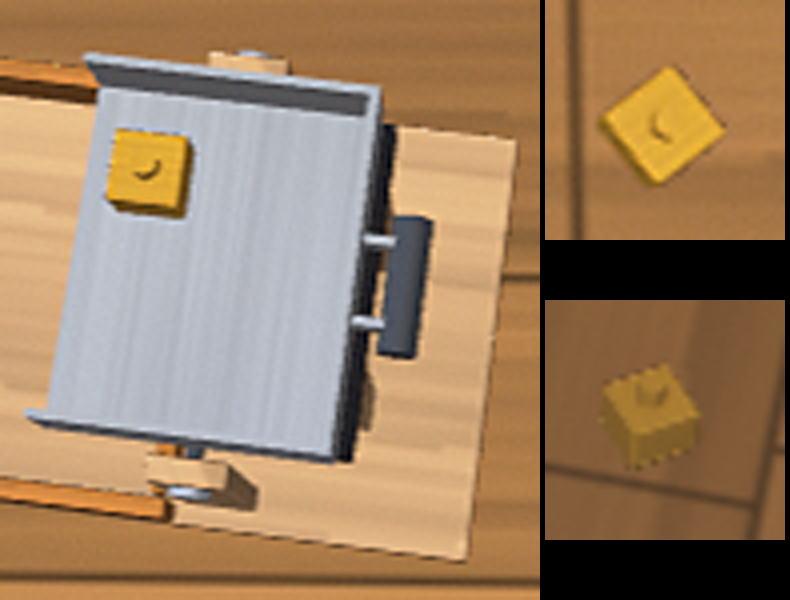

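Run:
```python
from h import *
q=lambda x,y,z:onz("top",(150+y/4,215+x/4),z)
ang=lambda v:np.degrees(np.arctan2(v[1],v[0]))
A=q(100,90,.122);B=q(50,408,.122);C=q(382,90,.156);D=q(338,460,.156)
T=[q(515,138,.0),q(466,560,.0)]
lx=[q(x,y,.146) for x,y in((113,129),(190,135),(185,208),(108,202))]
print("front",A,B,ang(B-A),np.linalg.norm(A-B));print("backrim",C,D,ang(D-C),(C+D)/2, np.linalg.norm(C-D));print("base",ang(T[1]-T[0]))
print("loaded",np.mean(lx,0))
f=[onz("top",(245+y/5.333,395+(x-545)/5.333),.024) for x,y in((668,66),(725,130),(657,186),(600,122))]
print("foot",np.mean(f,0),[ang(f[(i+1)%4]-f[i])%90 for i in range(4)],[np.linalg.norm(f[(i+1)%4]-f[i]) for i in range(4)])
g=[onz("side",(205+(y-300)/5.333,340+(x-545)/5.333),.024) for x,y in((600,407),(668,363),(700,413),(634,432))]
print("foot side",np.mean(g,0),[ang(g[(i+1)%4]-g[i])%90 for i in range(4)])
for cam in("top","side"):print(cam,-np.array(optics.get_calibration(cam)["R"]).T@np.array(optics.get_calibration(cam)["t"]).ravel())
```

```text
front [0.62596454 0.11116987 0.122     ] [0.48294197 0.12637569 0.122     ] 173.93124657377672 0.14382862023892465
backrim [ 0.61544123 -0.01613884  0.156     ] [ 0.45808743 -0.00080645  0.156     ] 174.43472788430887 [ 0.53676433 -0.00847264  0.156     ] 0.15809901982336474
base 173.81124936746716
loaded [0.58331441 0.0833871  0.146     ]
foot [ 0.46797016 -0.21726933  0.024     ] [np.float64(40.72858493286071), np.float64(39.37207756587463), np.float64(41.05970721566684), np.float64(39.55912660463395)] [np.float64(0.030245295455808636), np.float64(0.03206546521669598), np.float64(0.030144651900526707), np.float64(0.03223740392059083)]
foot side [ 0.4659629  -0.21384054  0.024     ] [np.float64(53.30362174009127), np.float64(36.16281891209249), np.float64(34.12533074215455), np.float64(58.21872994729772)]
top [ 0.38020607 -0.05049043  0.87147239]
side [0.39962079 0.46515498 0.79631234]
```

Emit:
jog_arm --targets '[[[1, -0.509, 0.293, 0, -0.6], [1, -0.509, 0.293, 0, -0.6], [1, -0.509, 0.293, 0, -0.6], [1, -0.509, 0.293, 0, -0.6], [1, -0.509, 0.293, 0, -0.6]]]' --force 40

```text
time: 1.23
eef_pos: [0.3531, -0.3222, 0.2316]
tool_rot: [[-0.767, -0.641, 0.001], [-0.641, 0.767, -0.0], [-0.0, -0.001, -1.0]]
ft_force: [0.6, -0.5, -0.8]
width: 0.999
finger_force: 0.0
```

Emit:
jog_arm --targets '[[[1, 0, 0, 0, 0]]]'

```text
time: 1.35
eef_pos: [0.3545, -0.3212, 0.2313]
tool_rot: [[-0.764, -0.646, 0.001], [-0.646, 0.764, 0.0], [-0.001, -0.0, -1.0]]
ft_force: [-0.5, -0.9, 0.1]
width: 1.0
finger_force: 0.0
```

```bash
cat >> h.py <<'E'
def go(target,yaw=None):
    s=arm.sense();R=np.array(s["tool_rot"]);p=np.array(s["eef_pos"])
    d=R.T@(np.array(target)-p)/.8; a=np.degrees(np.arctan2(R[1,1],R[0,1]))
    print("t",round(s["time"],2),"pos",p.round(4),"yaw",round(a,2),"shift",d.round(4),"turn",None if yaw is None else round((a-yaw)/45,4),"width",round(s["width"],3),"F",np.round(s["ft_force"],1))
E
python3 - <<'E'
from h import *
go([.468,-.217,.10],130)
E
```

```text
t 1.35 pos [ 0.3545 -0.3212  0.2313] yaw 130.22 shift [-0.1923  0.0078  0.1642] turn 0.0049 width 1.0 F [-0.5 -0.9  0.1]
```

Emit:
jog_arm --targets '[[[1, -0.192, 0.008, 0.03, 0.005], [1, -0.192, 0.008, 0.1, 0.005], [1, -0.192, 0.008, 0.164, 0.005], [1, -0.192, 0.008, 0.164, 0.005], [1, -0.192, 0.008, 0.164, 0.005]]]'

```text
time: 1.98
eef_pos: [0.4642, -0.2201, 0.0979]
tool_rot: [[-0.77, -0.638, -0.005], [-0.638, 0.77, 0.001], [0.003, 0.004, -1.0]]
ft_force: [0.6, -0.7, 1.6]
width: 1.0
finger_force: 0.0
```

Run:
```python
from h import *
for c in("top","side"):
    I=optics.grab_frame(c)[:,:,::-1];cv2.imwrite(f"pics/{c}1.png",I)
    L=landmark_of("foot_center",c);print(c,[(round(d["conf"],2),np.round(onz(c,d["position"],.016),4)) for d in L[:2]])
T=cv2.imread("pics/top1.png");S=cv2.imread("pics/side1.png")
cv2.imwrite("pics/z1.png",np.hstack([cv2.resize(T[210:310,350:480],(390,300)),cv2.resize(S[150:250,310:440],(390,300))]))
go([.468,-.217,.003],130)
```

```text
top [(0.45, array([ 0.47  , -0.2177,  0.016 ]))]
side [(0.79, array([ 0.4635, -0.209 ,  0.016 ]))]
t 2.17 pos [ 0.4662 -0.2214  0.1018] yaw 129.61 shift [-0.0051  0.0032  0.1235] turn -0.0087 width 1.002 F [-0.  -1.   0.3]
```

View pics/z1.png

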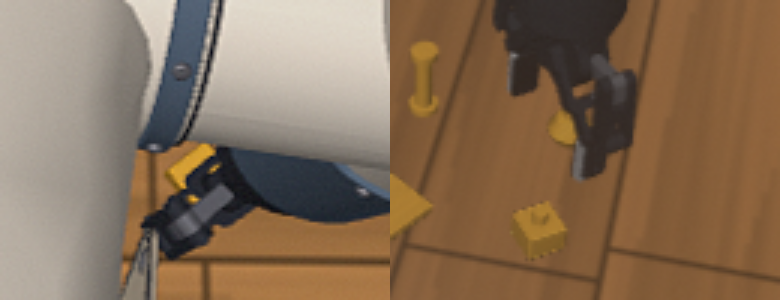

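The side view shows the open fingers over the foot with nothing in the way. The remaining disagreement lies along the closing direction, so the grip will centre it. Descending.

Emit:
jog_arm --targets '[[[1, -0.005, 0.004, 0.05, 0], [1, -0.005, 0.004, 0.09, 0], [1, -0.005, 0.004, 0.122, 0], [1, -0.005, 0.004, 0.122, 0], [1, -0.005, 0.004, 0.122, 0]]]'

```text
time: 2.8
eef_pos: [0.4679, -0.2161, 0.0043]
tool_rot: [[-0.77, -0.638, 0.003], [-0.638, 0.77, -0.001], [-0.002, -0.003, -1.0]]
ft_force: [-0.8, 0.1, 0.1]
width: 0.999
finger_force: 0.0
```

Emit:
jog_arm --targets '[[[-1, 0, 0, 0, 0], [-1, 0, 0, 0, 0], [-1, 0, 0, 0, 0], [-1, 0, 0, 0, 0], [-1, 0, 0, 0, 0]]]' --force 40

```text
time: 3.42
eef_pos: [0.4674, -0.2156, 0.0032]
tool_rot: [[-0.77, -0.639, 0.001], [-0.639, 0.77, -0.001], [-0.001, -0.001, -1.0]]
ft_force: [-0.7, 0.6, 6.2]
width: 0.365
finger_force: 41.2
```

Emit:
jog_arm --targets '[[[-1, 0, 0, -0.06, 0], [-1, 0, 0, -0.14, 0], [-1, 0, 0, -0.22, 0], [-1, 0, 0, -0.27, 0], [-1, 0, 0, -0.27, 0]]]'

```text
time: 4.05
eef_pos: [0.4682, -0.2157, 0.2216]
tool_rot: [[-0.77, -0.638, 0.006], [-0.638, 0.77, -0.001], [-0.004, -0.005, -1.0]]
ft_force: [0.2, 0.9, -2.5]
width: 0.359
finger_force: 40.8
```

Run:
```python
from h import *
S=optics.grab_frame("side")[:,:,::-1];
for c in("side",): print([(round(d["conf"],2),np.round(d["position"])) for d in landmark_of("foot_center",c)[:3]])
p=np.array(arm.sense()["eef_pos"]);print(proj("side",p+[0,0,.013]))
go([.511,.0975,.225],84)
```

```text
[]
(np.float64(152.93536401792934), np.float64(367.8320054404442))
t 4.15 pos [ 0.466  -0.2148  0.2172] yaw 129.64 shift [-0.2924  0.2648 -0.0092] turn 1.0142 width 0.36 F [-0.4  0.1 -3.7]
```

Emit:
jog_arm --targets '[[[-1, -0.292, 0.265, -0.009, 1], [-1, -0.292, 0.265, -0.009, 1], [-1, -0.292, 0.265, -0.009, 1], [-1, -0.292, 0.265, -0.009, 1], [-1, -0.292, 0.265, -0.009, 1]]]'

```text
time: 4.78
eef_pos: [0.5056, 0.0643, 0.2225]
tool_rot: [[-0.995, 0.098, -0.004], [0.098, 0.995, -0.001], [0.004, -0.002, -1.0]]
ft_force: [1.3, 0.6, -2.1]
width: 0.361
finger_force: 40.8
```

Run:
```python
from h import *
go([.511,.0975,.18],84)
```

```text
t 4.78 pos [0.5056 0.0643 0.2225] yaw 84.35 shift [-0.0029  0.0421  0.053 ] turn 0.0077 width 0.361 F [ 1.3  0.6 -2.1]
```

Emit:
jog_arm --targets '[[[-1, -0.003, 0.042, 0, 0.008], [-1, -0.003, 0.042, 0.04, 0.008], [-1, -0.003, 0.042, 0.04, 0.008], [-1, -0.003, 0.042, 0.04, 0.008]]]'

```text
time: 5.28
eef_pos: [0.5122, 0.0955, 0.1928]
tool_rot: [[-0.995, 0.1, -0.001], [0.1, 0.995, -0.001], [0.001, -0.001, -1.0]]
ft_force: [0.0, -0.4, -1.0]
width: 0.367
finger_force: 40.8
```

Run:
```python
from h import *
for c in("top","side"):
    I=optics.grab_frame(c)[:,:,::-1];cv2.imwrite(f"pics/{c}2.png",I)
    for n in("spot","foot_center","loaded_center","rim"):print(c,n,[(round(d["conf"],2),np.round(d["position"],1)) for d in landmark_of(n,c)[:3]])
p=np.array(arm.sense()["eef_pos"]);print("pred foot center side",proj("side",p+[0,0,.013]),"top",proj("top",p+[0,0,.013]))
go([.511,.0975,.127],84)
T=cv2.imread("pics/top2.png");S=cv2.imread("pics/side2.png")
cv2.imwrite("pics/z2.png",np.hstack([cv2.resize(T[150:290,200:330],None,fx=3,fy=3),cv2.resize(S[210:350,220:350],None,fx=3,fy=3)]))
```

```text
top spot [(0.68, array([233.9, 245. ]))]
top foot_center [(0.55, array([226.1, 235.4]))]
top loaded_center [(0.65, array([190.8, 252.2]))]
top rim [(0.61, array([217.6, 300.1]))]
side spot [(0.84, array([315.9, 305.4]))]
side foot_center [(0.53, array([291.1, 304.8]))]
side loaded_center [(0.91, array([294.4, 264.5])), (0.7, array([290.7, 304.4]))]
side rim []
pred foot center side (np.float64(288.0780608064353), np.float64(302.83286371053515)) top (np.float64(225.8395031408655), np.float64(235.57146599199228))
t 5.78 pos [0.5123 0.096  0.1931] yaw 84.29 shift [0.0019 0.0017 0.0826] turn 0.0063 width 0.364 F [ 0.4 -0.5 -2.2]
```

View pics/z2.png

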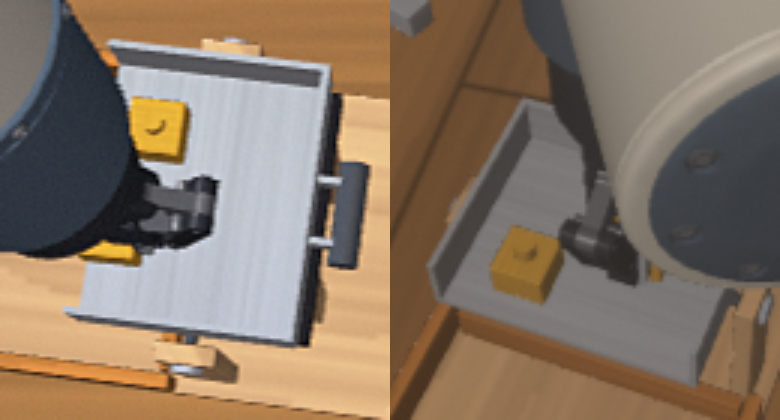

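Foot hangs over the spot: side (291,305) lies straight above spot (316,305), and the fingers are clear of the walls and the first foot. Lowering.

Emit:
jog_arm --targets '[[[-1, 0.002, 0.002, 0.05, 0.006], [-1, 0.002, 0.002, 0.078, 0.006], [-1, 0.002, 0.002, 0.083, 0.006], [-1, 0.002, 0.002, 0.083, 0.006]]]'

```text
time: 6.28
eef_pos: [0.5114, 0.0979, 0.1273]
tool_rot: [[-0.995, 0.104, 0.001], [0.104, 0.995, -0.0], [-0.001, 0.0, -1.0]]
ft_force: [-1.0, 0.3, -2.8]
width: 0.368
finger_force: 40.8
```

Run:
```python
from h import *
go([.511,.0975,.1255],84)
```

```text
t 6.28 pos [0.5114 0.0979 0.1273] yaw 84.04 shift [ 0.0004 -0.0005  0.0022] turn 0.0008 width 0.368 F [-1.   0.3 -2.8]
```

Emit:
jog_arm --targets '[[[-1, 0, 0, 0.002, 0], [0.5, 0, 0, 0.002, 0], [0.5, 0, 0, 0.002, 0], [0.5, 0, 0, -0.07, 0], [0.5, 0, 0, -0.15, 0]]]'

```text
time: 6.9
eef_pos: [0.5104, 0.0976, 0.2464]
tool_rot: [[-0.995, 0.104, -0.001], [0.104, 0.995, -0.001], [0.001, -0.001, -1.0]]
ft_force: [1.0, 1.2, -0.2]
width: 0.752
finger_force: 0.0
```

Emit:
jog_arm --targets '[[[-1, 0, 0, -0.07, 0], [-1, 0, 0, -0.07, 0], [-1, 0, 0, -0.07, 0], [-1, 0, 0, -0.07, 0]]]'

```text
time: 7.4
eef_pos: [0.5103, 0.0977, 0.2997]
tool_rot: [[-0.995, 0.104, -0.002], [0.104, 0.995, -0.001], [0.002, -0.001, -1.0]]
ft_force: [0.7, -0.3, -0.5]
width: -0.003
finger_force: 0.0
```

Run:
```python
from h import *
for c in("top","side"):
    I=optics.grab_frame(c)[:,:,::-1];cv2.imwrite(f"pics/{c}3.png",I)
    for n in("spot","rim","tray","foot_center"):print(c,n,[(round(d["conf"],2),np.round(d["position"],1),np.round(onz(c,d["position"],.184),3)) for d in landmark_of(n,c)[:3]])
cv2.imwrite("pics/z3.png",np.hstack([cv2.resize(cv2.imread(f"pics/{c}3.png")[a:a+220,b:b+190],None,fx=2,fy=2) for c,a,b in(("top",100,150),("side",230,180))]))
go([.511,.0,.25],84)
```

```text
top spot []
top rim [(0.8, array([209.5, 253.8]), array([0.544, 0.073, 0.184]))]
top tray [(0.56, array([221. , 216.6]), array([0.524, 0.132, 0.184])), (0.31, array([209. , 250.3]), array([0.545, 0.078, 0.184]))]
top foot_center [(0.53, array([238.9, 223.8]), array([0.495, 0.119, 0.184]))]
side spot [(0.91, array([322.7, 306.5]), array([0.495, 0.141, 0.184]))]
side rim [(0.68, array([278.1, 289.1]), array([0.543, 0.069, 0.184]))]
side tray [(0.8, array([376.7, 269.7]), array([0.524, 0.236, 0.184]))]
side foot_center [(0.63, array([373. , 293.1]), array([0.493, 0.223, 0.184]))]
t 7.9 pos [0.5109 0.0978 0.301 ] yaw 84.02 shift [-0.0129 -0.1216  0.0637] turn 0.0005 width 0.001 F [0.8 0.5 0.1]
```

View pics/z3.png

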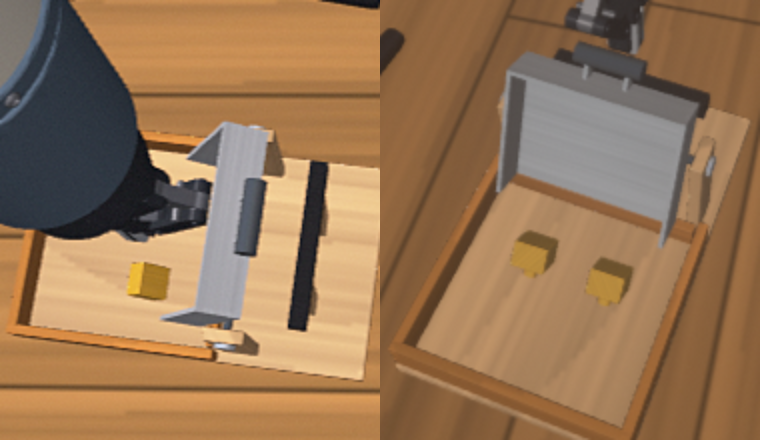

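The bucket has tipped and both feet lie in the tray at side (255,320)→crop positions (533,255) and (608,282). The rim is at about (0.5435, 0.071, 0.184). I'll lower the closed fingers in front of it.

Run:
```python
from h import *
go([.548,.113,.164],84)
```

```text
t 7.9 pos [0.5109 0.0978 0.301 ] yaw 84.02 shift [-0.0442  0.0237  0.1712] turn 0.0005 width 0.001 F [0.8 0.5 0.1]
```

Emit:
jog_arm --targets '[[[-1, -0.044, 0.024, 0, 0], [-1, -0.044, 0.024, 0.06, 0], [-1, -0.044, 0.024, 0.12, 0], [-1, -0.044, 0.024, 0.171, 0], [-1, -0.044, 0.024, 0.171, 0]]]'

```text
time: 8.52
eef_pos: [0.5458, 0.1125, 0.1613]
tool_rot: [[-0.995, 0.104, -0.007], [0.104, 0.995, -0.003], [0.006, -0.003, -1.0]]
ft_force: [0.9, 0.1, 1.1]
width: -0.003
finger_force: 0.0
```

Run:
```python
from h import *
go([.548-.0104,.113-.0995,.164],84)
I=optics.grab_frame("side")[:,:,::-1];cv2.imwrite("pics/z4.png",cv2.resize(I[200:420,180:400],None,fx=2,fy=2))
```

```text
t 8.53 pos [0.5458 0.1125 0.1613] yaw 84.01 shift [-0.0027 -0.1241 -0.003 ] turn 0.0002 width -0.003 F [0.9 0.1 1.1]
```

View pics/z4.png

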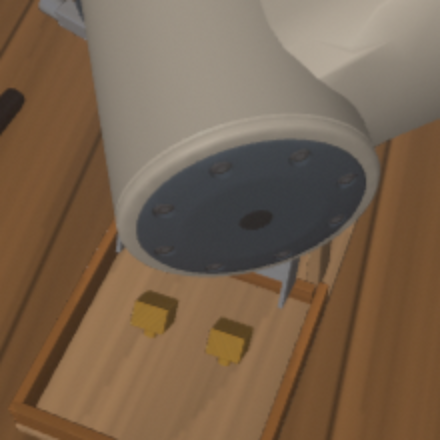

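The arm hides the bucket, but both feet are in the tray and there's no contact force. Pushing back.

Emit:
jog_arm --targets '[[[-1, 0, -0.02, 0, 0], [-1, 0, -0.035, 0, 0], [-1, 0, -0.05, 0, 0], [-1, 0, -0.06, 0, 0], [-1, 0, -0.07, 0, 0]]]'

```text
time: 9.2
eef_pos: [0.5419, 0.0569, 0.1643]
tool_rot: [[-0.995, 0.104, -0.0], [0.104, 0.995, 0.0], [0.0, 0.0, -1.0]]
ft_force: [-0.4, 0.6, -0.3]
width: 0.001
finger_force: 0.1
```

Emit:
jog_arm --targets '[[[-1, 0, -0.012, 0, 0], [-1, 0, -0.024, 0, 0], [-1, 0, -0.036, 0, 0], [-1, 0, -0.048, 0, 0], [-1, 0, -0.055, 0, 0]]]'

```text
time: 9.82
eef_pos: [0.5374, 0.0132, 0.1642]
tool_rot: [[-0.995, 0.105, -0.0], [0.105, 0.995, -0.0], [0.0, -0.0, -1.0]]
ft_force: [-0.1, -0.1, -0.2]
width: -0.003
finger_force: 0.0
```

Run:
```python
from h import *
go([.5435-.0065,.071-.062,.164],84)
for c in("top","side"):
    optics.grab_frame(c)
    for n in("spot","rim"):print(c,n,[(round(d["conf"],2),np.round(d["position"],1),np.round(onz(c,d["position"],.156),3)) for d in landmark_of(n,c)[:3]])
```

```text
t 9.82 pos [0.5374 0.0132 0.1642] yaw 84.0 shift [-0.0001 -0.0052  0.0003] turn 0.0 width -0.003 F [-0.1 -0.1 -0.2]
top spot [(0.83, array([233.3, 241.2]), array([0.51 , 0.097, 0.156]))]
top rim [(0.96, array([218.8, 301.7]), array([ 0.535, -0.003,  0.156]))]
side spot [(0.74, array([315.9, 306.3]), array([0.503, 0.115, 0.156]))]
side rim [(0.8, array([253.8, 302.4]), array([ 0.541, -0.005,  0.156]))]
```

The networks place the spot and rim back at their home positions. I'll retreat upward and verify.

Emit:
jog_arm --targets '[[[-1, 0, 0.01, -0.02, 0], [-1, 0, 0.01, -0.07, 0], [-1, 0, 0.01, -0.14, 0], [-1, 0, 0.01, -0.2, 0], [-1, 0, 0.01, -0.25, 0]]]'

```text
time: 10.75
eef_pos: [0.5383, 0.022, 0.3665]
tool_rot: [[-0.995, 0.104, 0.002], [0.104, 0.995, 0.0], [-0.002, 0.001, -1.0]]
ft_force: [0.1, 0.6, -0.8]
width: -0.006
finger_force: 0.0
```

Emit:
jog_arm --targets '[[[-1, 0.06, -0.06, 0, 0], [-1, 0.12, -0.12, 0, 0], [-1, 0.15, -0.2, 0, 0], [-1, 0.15, -0.25, 0, 0], [-1, 0.15, -0.25, 0, 0]]]'

```text
time: 11.38
eef_pos: [0.3969, -0.1671, 0.3646]
tool_rot: [[-0.994, 0.109, 0.001], [0.109, 0.994, -0.001], [-0.001, -0.0, -1.0]]
ft_force: [0.4, 0.7, -1.0]
width: 0.004
finger_force: 0.0
```

Emit:
jog_arm --targets '[[[-1, 0, 0, 0, 0], [-1, 0, 0, 0, 0], [-1, 0, 0, 0, 0]]]'

```text
time: 11.75
eef_pos: [0.3985, -0.1638, 0.3641]
tool_rot: [[-0.995, 0.102, -0.0], [0.102, 0.995, 0.0], [0.0, 0.0, -1.0]]
ft_force: [-0.4, -0.6, 1.2]
width: 0.002
finger_force: 0.0
```

Run:
```python
from h import *
for c in("top","side"):
    I=optics.grab_frame(c)[:,:,::-1];cv2.imwrite(f"pics/{c}5.png",I)
    for n in("spot","rim"):print(c,n,[(round(d["conf"],2),np.round(d["position"],1)) for d in landmark_of(n,c)[:3]])
cv2.imwrite("pics/z5.png",np.hstack([cv2.resize(cv2.imread(f"pics/{c}5.png")[a:a+220,b:b+190],None,fx=2,fy=2) for c,a,b in(("top",100,150),("side",230,180))]))
go([.5,0,.3],84)
```

```text
top spot []
top rim []
side spot [(0.57, array([316.7, 306.4]))]
side rim [(0.79, array([253.5, 302.2]))]
t 12.05 pos [ 0.3982 -0.1645  0.3642] yaw 84.05 shift [-0.1052  0.2177  0.0803] turn 0.001 width -0.002 F [-0.8 -0.1 -0.4]
```

View pics/z5.png

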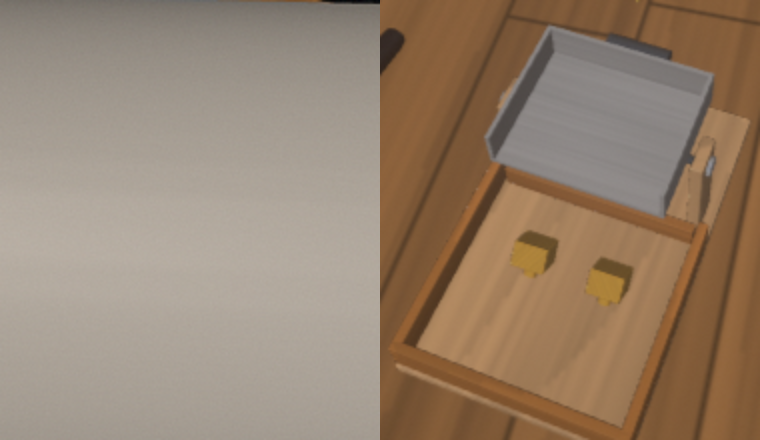

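The side view shows the bucket level, empty and home (spot at (317,306), rim at (254,302), as at the start). Both feet are in the tray and the arm is clear.

```bash
python3 -c "
from plant import arm
print(arm.close_job())"
```

```text
the job is handed in; nothing more can be done
None
```

The job is handed in at about 12 s: the second foot tripped the bucket, both square feet are in the tray, and the bucket is back home, level and empty, with the arm clear.

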